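Set the loaf-tin stop

ROBOT

A 6-joint arm with a two-finger parallel gripper is mounted at the origin on the work surface. World frame = base frame: x ahead of the robot, y to its left, z up, the work surface at z = 0. Lengths are in m, angles in rad, forces in N, time in s.
With the tool pointing down it reaches from about 0.325 to 0.9 m from the base axis. Payload 6.1 kg.
Tool frame: the origin (TCP) lies on the centre line of the jaws, within the pads' length; the fingertips stand 22 mm ahead of it and the grasp point (between the pads) lies 3 mm ahead of it; z points along the fingers, y is the line along which they close (so a half turn about z gives the same grasp; the last joint's range is limited). The gripper opens to 85 mm and grips with 20 to 120 N. Pads are 22 mm wide; open, the fingers measure 114 mm over their backs; the gripper's body (76 mm by 85 mm) begins 54 mm behind the grasp point. The pads swing forward as they close: fully open they stand 13 mm farther back than shut.
Start: joints at [1.153, 0.22, 1.526, -0, 1.395, -0.126], TCP at [0.18, 0.599, 0.253] pointing down, gripper open.
Joint ranges: [-2.98, 2.98], [-0.91, 2.08], [0.09, 2.57], [-1.24, 4.39], [0.2, 2.65], [-2.68, 2.68]. Speed limits (rad/s): [2.57, 2.57, 3.01, 3.14, 3.14, 3.14].

INTERFACE

Orientations are given as a 3x3 rotation matrix whose columns are the frame's x, y, z axes.
In Python, from workcell import ctrl gives the robot as it stands. The module is installed in compiled form; this text tells all that it offers.
- The arm moves only by the shell command python3 -m inch 'ROWS'. ROWS is a JSON object of lists of equal length, an entry for each row: "linear": the shift along the tool's x, y, z in m, a list of three; "roll": the turn about the tool's z in rad; "fingers": the gripper's target within -1 to 1 (shut at 1, half-way at 0, fully open at -1). In form: {"linear": [[tx, ty, tz], ...], "roll": [roll, ...], "fingers": [fingers, ...]}. A call has 1 to 8 rows; each row is the pose to reach, as a shift and turn from the pose commanded when the call began, along the tool's axes at that moment; what a row does not reach only later rows make up. A row lasts 1/8 s, in which the tool goes at most 62.5 mm and 10.7 degrees, less where a joint would pass 70% of its speed; a pose out of reach is approached as far as the arm can. A call with a gripper value outside its range is refused whole. The fingers move at their own pace and stop on an object; the grip force is fixed at half the most. Time passes only in rows, so rows that repeat a pose let the fingers close. It gives the time, the measured TCP pose, the force, the opening and the grip force at its end, in the units of the state.
- ctrl.get_state(): the state, without advancing time (a new reading comes with each control period).
- ctrl.read_camera(name): name is "scene" or "top" or "wrist"; returns the picture (420x560x3 uint8, blue, green, red); there is no depth.
- ctrl.camera_params(name): a dict with "vfov" (degrees; the focal length in pixels is half the picture's height over the tangent of half this angle, whatever the lens; pixels are square), "cx", "cy" (the principal point, pixels), "D" ([k1, k2, p1, p2, k3] as OpenCV has them; the pictures are not rectified), "T" (4x4, takes a point from camera to world coordinates); the wrist camera has in their place "mount" (4x4, takes a point from camera to tool coordinates, whose origin is the TCP and whose axes are the flange's). Camera axes: x right, y down, z forward; pixel columns grow to the right and rows downward; lengths in m; the calibration is good to about 2 mm. A picture is of the moment at which its call begins: read the wrist's pose just before it. camera_params takes no time and is no camera call.
- ctrl.job_done(): hands the job in; it is judged then, once.
Trained networks look in the newest picture that a camera, given by its name, has taken for a name from the list of things; names that differ only in an ending like _2 or _b are one class to them, and where a whole thing is asked for, a point or a joint stands for the part that bears it (a point fixed in the world has none). Each returns a list of dicts, best first, with "confidence" (0 to 1); they miss things now and then, are a little off and sometimes report something else, mostly with a low value. They report only what shows in the picture. A call takes as long as a camera call.
- ctrl.recognise(query, camera): "xy" ([column, row] in pixels, amid what is visible of it).
- ctrl.cut_out(query, camera): "mask" (420x560 bool, what is visible of it) and "xy" ([column, row] in pixels, amid what is visible of it).
- ctrl.tip_of(query, camera): "xy" ([column, row] in pixels: a listed point, or the origin of a listed thing).
The state is a dict: "time": time; "joint_pos": joint angles; "joint_vel": joint speeds; "joint_efforts": joint torques, N m; "tool_pos": TCP position; "orientation": TCP orientation; "force": force on the tool from outside, world axes, zero at the start; "wrist_torque": the same for the moment, N m; "grip_width": finger opening in m; "grasp_force": force on a finger pad.
Only numpy, scipy, OpenCV 4.12 (cv2) and the standard library are available. Lean on these libraries where they do the work, as an engineer would, in place of code of your own. Each camera call takes 0.05 s, during which the arm holds its last target. There are 200 camera calls.

TASK

Set up the tin guide: swing the stop's clamp lever open, slide the stop along its rail until its pointer is opposite the tip of the pointed index clip (not the square one), and swing the lever fully back to lock it there. Then push the loaf tin along the channel until it rests flat against the locked stop. Leave the other things on the bench where they are.

Things in the scene. Friction and masses are not known exactly. Their poses are not given: they have to be found in the camera images.
- guide: tin guide: aluminium bed fixed on the bench, local x -90 to 130 mm, y -330 to 250, 12 thick; origin on the bench, x away from the robot, y along channel and rail to the left, z up. All local mm below are in this frame. Channel: between lips centred at x -77 and 15 (6 thick, tops z 28; 86 free). Rail: x 30 to 70, top z 32, its brass strip to z 35, end blocks to z 40
- carriage (a joint): position of the sliding stop in m, grows to guide +y, travel -0.16 to 0.16, middle at guide y 0 when 0. A grey block 50 mm long (y), x 28 to 78, z 37 to 70, carries a steel stop plate across the channel, 12 mm thick (y +-6 of the middle), x -60 to 28, z 32 to 88; push either face. Open: slides with about 5 N and stays where left; locked: holds against 20 N and more
- pointer (a point): tip of the small steel pointer on the stop, at the middle of the block's length, guide x 90, z 22; it must come opposite mark_tip along the guide's y
- stop_face (a point): centre of the stop plate's -y face, which the tin must meet: guide x -31, z 50; axes as the guide's
- lever (a joint): clamp lever's angle in rad: 0 locked (parallel to the rail, pointing to guide +y), 1.2 open at its end stop; swings level towards guide +x, clockwise from above. It stays where left, takes 3 to 6 N at the knob, grips below 0.8, is wholly free above 0.9. Pushing on past an end stop loads the sliding stop
- lever_pivot (a point): lever's pivot axis at the height of its flat arm (arm 12 mm wide, 10 mm thick, z 75 to 86), guide x 50, at the middle of the block's length
- lever_knob (a point): centre of the lever's upright black knob, 20 mm across, 36 mm tall (z 75.5 to 111.5), 85 mm from the pivot
- mark_tip (a point): the mark: tip of the pointed steel index clip fixed on the bed's far edge (guide x 96, z 17; the dark clip is 28 mm wide, 10 mm high, house-shaped with its point towards the rail); axes as the guide's
- square_clip_tip (a point): middle of the straight front edge of the other index clip, same size but square; not the mark
- tin_center (a point): centre of the loaf tin, half-way up: a closed steel tin 82 mm (x) by 90 mm (y) by 75 mm high, 0.3 to 0.5 kg, standing loose in the channel on the -y side of the stop; axes as the guide's; bottom at z 12
- tin_front (a point): centre of the tin's +y end (at its lid rim), 45 mm from its centre, z 50
- salt_jar: glass salt jar with a steel lid, 56 mm across, 85 mm tall, standing beyond the guide near the lever's swing; origin at its underside; leave alone
- steel_cup: steel cup, 68 mm across, 75 mm tall, standing beyond the guide near the lever's swing; origin at its underside; leave alone
- egg_pot: small white pot, 52 mm across, 55 mm tall, standing in the channel at its +y end; origin at its underside; leave alone
- bowl: steel bowl, 120 mm across, 50 mm tall, on the bench past the guide's +y end; origin at its underside; leave alone
- scraper: dough scraper, 110 mm wide steel blade with a round wooden handle, 24 mm high, lying flat on the bench beyond the guide; origin at its underside; leave alone
- pastry_brush: pastry brush lying on the bench past the guide's -y end; its origin lies under its middle; leave alone
- sugar_can: aluminium can, 72 mm across, 100 mm tall, on the bench past the guide's +y end; origin at its underside; leave alone
- tin: the same loaf tin; origin at the centre of its underside

How it is judged:
By the outcome, as a careful person would: the job done as asked, in the order asked, and still so for the second after the job is handed in, with the robot touching nothing.
It also fails if it takes over 70 s, if anything falls off the work surface, if the arm or the gripper's body presses on something with over 40 N, if the wrist force passes 120 N, or if a joint passes its speed limit or range.

## Working session

There is one attempt and no reset: what is moved stays moved. The work goes in short steps, Python scripts to look and compute and a shell command to move; the robot and the scene stay as the last step left them, time stands still between calls to the robot, and variables do not carry over. Pictures are saved under pics/ and viewed, at most 10 in all, crops included, and the job is handed in when it is done.

```bash
mkdir -p pics; cat > h.py <<'E'
import numpy as np, cv2
from workcell import ctrl
def cam(n):
    p=ctrl.camera_params(n); f=210/np.tan(np.radians(p["vfov"])/2)
    K=np.array([[f,0,p["cx"]],[0,f,p["cy"]],[0,0,1]])
    if "T" in p: T=np.array(p["T"])
    else:
        s=ctrl.get_state(); W=np.eye(4); W[:3,:3]=s["orientation"]; W[:3,3]=s["tool_pos"]; T=W@np.array(p["mount"])
    return K,np.array(p["D"],float),T
def ray(c,xy):
    K,D,T=c; u=cv2.undistortPoints(np.array([[xy]],float),K,D)[0,0]
    return T[:3,3],T[:3,:3]@np.array([u[0],u[1],1])
def atz(c,xy,z):
    o,d=ray(c,xy); return o+d*(z-o[2])/d[2]
def proj(c,P):
    K,D,T=c; Q=(np.atleast_2d(P)-T[:3,3])@T[:3,:3]
    return cv2.projectPoints(Q,np.zeros(3),np.zeros(3),K,D)[0][:,0]
E
python3 - <<'E'
from h import *
np.set_printoptions(precision=4,suppress=True)
ims=[]
H={"pointer":.022,"mark_tip":.017,"square_clip_tip":.017,"lever_pivot":.0805,"lever_knob":.0935,"stop_face":.05,"tin_center":.0495,"tin_front":.05,"guide":0,"salt_jar":0,"steel_cup":0,"egg_pot":0}
for n in("top","scene"):
    im=ctrl.read_camera(n); cv2.imwrite(f"pics/{n}0.png",im); c=cam(n); print(n,c[2][:3,3])
    for q,z in H.items():
        for r in ctrl.tip_of(q,n)[:2]: print(q,round(r["confidence"],2),np.array(r["xy"]).round(1),atz(c,r["xy"],z))
s=ctrl.get_state(); print(s["time"],s["tool_pos"],s["orientation"],s["force"])
E
```

```text
top [0.4078 0.0376 0.918 ]
pointer 0.55 [249.5 228.7] [0.5209 0.1148 0.022 ]
square_clip_tip 0.5 [304.5 211.2] [ 0.5663 -0.0131  0.017 ]
lever_pivot 0.81 [249.8 227.8] [0.5155 0.1092 0.0805]
lever_pivot 0.56 [206.3 170.4] [0.6425 0.2116 0.0805]
lever_knob 0.57 [211.6 227.9] [0.5117 0.1899 0.0935]
lever_knob 0.26 [248.6 226.5] [0.5166 0.1108 0.0935]
stop_face 0.82 [255.1 265.6] [0.4352 0.0968 0.05  ]
stop_face 0.54 [289.7 177.2] [0.6396 0.0242 0.05  ]
tin_front 0.3 [252.7 215.4] [0.548  0.1063 0.05  ]
guide 0.91 [257.5 253.9] [0.4643 0.0955 0.    ]
guide 0.19 [256.6 267.3] [0.4329 0.0965 0.    ]
salt_jar 0.67 [207.1 169.6] [0.6671 0.2265 0.    ]
salt_jar 0.18 [129.8 211.4] [0.5585 0.4066 0.    ]
steel_cup 0.81 [291.6 174.2] [0.6607 0.0189 0.    ]
egg_pot 0.83 [169.8 276.7] [0.4062 0.2986 0.    ]
scene [ 1.0823 -0.6251  1.0143]
pointer 0.62 [288.5 212. ] [0.5511 0.1005 0.022 ]
mark_tip 0.65 [313. 197.] [0.567  0.1928 0.017 ]
square_clip_tip 0.67 [210.2 228. ] [ 0.4221 -0.0725  0.017 ]
square_clip_tip 0.53 [265.5 238.8] [ 0.5596 -0.0082  0.017 ]
lever_knob 0.77 [297.1 170.2] [0.5129 0.1853 0.0935]
stop_face 0.66 [254.  186.7] [0.4336 0.0944 0.05  ]
stop_face 0.48 [211.5 226.9] [ 0.4439 -0.086   0.05  ]
tin_center 0.84 [195.7 244. ] [ 0.452  -0.1512  0.0495]
tin_center 0.38 [253.2 185.3] [0.4279 0.0976 0.0495]
tin_front 0.92 [210.7 226.3] [ 0.4409 -0.0858  0.05  ]
guide 0.8 [258.6 203.7] [0.4543 0.0882 0.    ]
salt_jar 0.74 [347.6 214.2] [0.6718 0.2136 0.    ]
steel_cup 0.6 [308.  194.3] [0.5407 0.2064 0.    ]
steel_cup 0.28 [297.9 168.7] [0.4529 0.2745 0.    ]
egg_pot 0.9 [295.6 157.1] [0.4155 0.3122 0.    ]
1.3 [0.1798 0.5986 0.2533] [[-0.9577  0.2877 -0.    ]
 [ 0.2877  0.9577 -0.    ]
 [ 0.     -0.     -1.    ]] [ 0.6097  0.807  -0.3678]
```

View pics/top0.png

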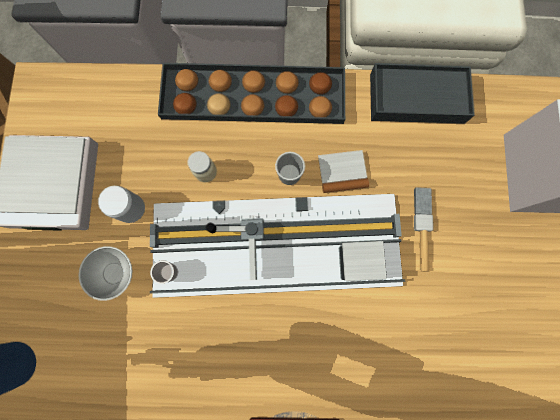

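View pics/scene0.png

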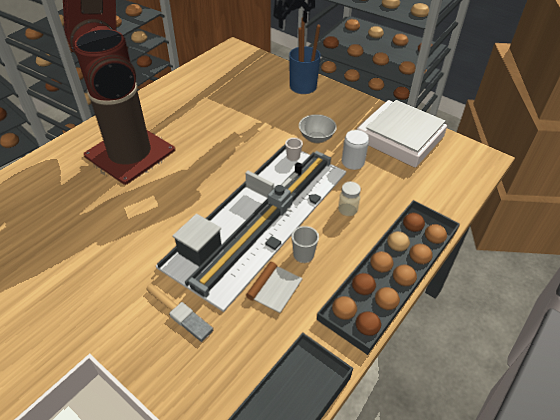

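The top picture shows the bed from columns 152 to 403. The pointed clip is at (219,207), the square clip at (302,203), the stop at (252,228), the knob at (211,228) pointing left (locked), and the tin at (363,261). The jar (200,165) and cup (290,167) lie beyond the bed.

```bash
cat >> h.py <<'E'
def G2W(g,P):
    P=np.atleast_2d(np.array(P,float))/1000; c,s=np.cos(g[2]),np.sin(g[2])
    return np.c_[g[0]+c*P[:,0]-s*P[:,1], g[1]+s*P[:,0]+c*P[:,1], P[:,2]]
def W2G(g,P):
    d=np.atleast_2d(P)-[g[0],g[1],0]; c,s=np.cos(g[2]),np.sin(g[2])
    return 1000*np.c_[c*d[:,0]+s*d[:,1], -s*d[:,0]+c*d[:,1], d[:,2]]
E
python3 - <<'E'
from h import *
from scipy.optimize import least_squares
np.set_printoptions(precision=4,suppress=True)
c=cam("top"); im=cv2.imread("pics/top0.png")
L=[(130,250,12),(130,-330,12),(-90,250,12),(-90,-330,12)]
px=np.array([(153,204.5),(395,194.5),(152,297),(403,286)],float)
px=cv2.cornerSubPix(cv2.cvtColor(im,cv2.COLOR_BGR2GRAY),px.astype(np.float32).reshape(-1,1,2),(4,4),(-1,-1),(3,30,.01))[:,0]
print(px)
r=least_squares(lambda g:(proj(c,G2W(g,L))-px).ravel(),[.46,.09,0],loss='soft_l1'); g=r.x
print(g,(proj(c,G2W(g,L))-px).round(1).tolist())
for n,q,z in[("pointer",(249.5,228.7),.022),("pivot",(249.8,227.8),.0805),("knob",(211.6,227.9),.0935),("stop",(255.1,265.6),.05),("clip pt",(219,213),.017),("sq",(301,210),.017),("tin",(363,261),.087),("jar",(199,157),.085),("cup",(290,163),.075)]:
    print(n,W2G(g,atz(c,q,z))[0])
cs=cam("scene")
for n,q,z in[("mark",(313,197),.017),("knob",(297.1,170.2),.0935),("stop",(254,186.7),.05),("tin_front",(210.7,226.3),.05),("tinc",(195.7,244),.0495)]:
    print("scene",n,W2G(g,atz(cs,q,z))[0])
for q in L: cv2.circle(im,tuple(proj(c,G2W(g,q))[0].round().astype(int)),1,(0,0,255),-1)
cv2.imwrite("pics/top_crop.png",cv2.resize(im[145:305,145:345],None,fx=3.7,fy=3.7,interpolation=2))
E
```

```text
[[153.4438 203.7329]
 [394.2442 194.2947]
 [152.     297.    ]
 [403.     286.    ]]
[0.4643 0.0901 0.0653] [[-0.4, -0.5], [0.5, -0.7], [-0.5, 0.5], [0.4, 0.4]]
pointer [58.106  21.0243 22.    ]
pivot [52.3554 15.7688 80.5   ]
knob [53.7468 96.586  93.5   ]
stop [-28.6172   8.6178  50.    ]
clip pt [99.0003 92.31   17.    ]
sq [  98.306  -101.4457   17.    ]
tin [ -30.1526 -224.5954   87.    ]
jar [216.1642 125.012   85.    ]
cup [197.1332 -78.5223  75.    ]
scene mark [109.1977  95.7905  17.    ]
scene knob [54.6468 91.9187 93.5   ]
scene stop [-30.4009   6.3757  50.    ]
scene tin_front [ -34.8167 -173.9856   50.    ]
scene tinc [ -28.058  -239.9215   49.5   ]
```

View pics/top_crop.png

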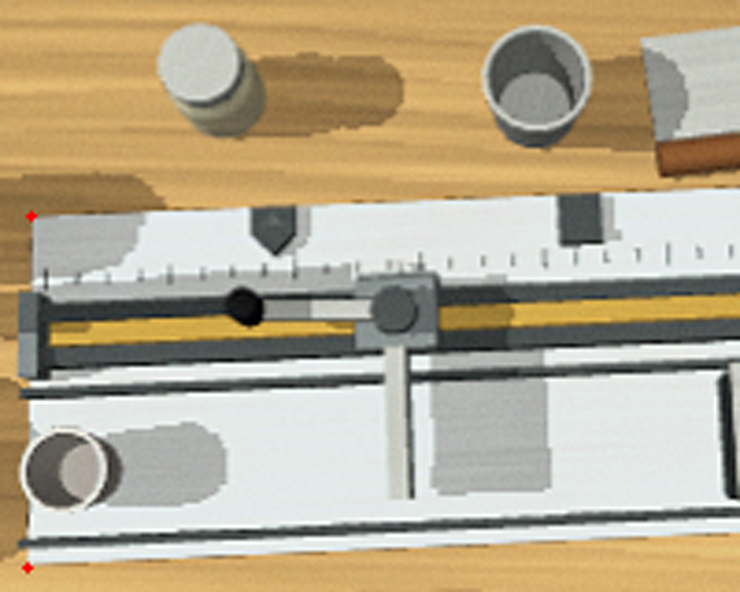

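The pointed clip's tip is at crop (277,254), the pivot at (395,310), the knob at (245,306). In the guide frame the carriage is at about y=13 and the mark at about y=91. First I'll go above the knob, with the jaws closing along guide y.

```bash
python3 -m inch '{"linear":[[-0.05,-0.034,0.005],[-0.1,-0.069,0.01],[-0.15,-0.103,0.015],[-0.2,-0.138,0.02],[-0.25,-0.172,0.025],[-0.3,-0.207,0.03],[-0.35,-0.241,0.033],[-0.4,-0.275,0.033]],"roll":[-0.05,-0.1,-0.15,-0.2,-0.25,-0.3,-0.33,-0.357],"fingers":[-1,-1,-1,-1,-1,-1,-1,-1]}'
python3 - <<'E'
from h import *
np.set_printoptions(precision=4,suppress=True)
g=[.4643,.0901,.0653]
c=cam("wrist"); im=ctrl.read_camera("wrist"); cv2.imwrite("pics/w1.png",im)
for q,z in{"pointer":.022,"mark_tip":.017,"lever_pivot":.0805,"lever_knob":.0935,"stop_face":.05}.items():
    for r in ctrl.tip_of(q,"wrist")[:2]: print(q,round(r["confidence"],2),np.array(r["xy"]).round(),W2G(g,atz(c,r["xy"],z))[0])
print(W2G(g,ctrl.get_state()["tool_pos"]))
E
```

```text
time: 2.3
tool_pos: [0.4847, 0.2184, 0.2203]
orientation: [[-0.998, -0.066, 0.0], [-0.066, 0.998, 0.0], [-0.0, 0.0, -1.0]]
force: [0.3, 0.1, -0.5]
grip_width: 0.0851
grasp_force: 0.0
pointer 0.61 [183. 238.] [90.8533 10.6291 22.    ]
mark_tip 0.91 [254. 241.] [96.4337 93.3265 17.    ]
lever_pivot 0.68 [162. 224.] [49.9522 13.3611 80.5   ]
lever_knob 0.89 [248. 235.] [55.7084 96.1608 93.5   ]
stop_face 0.91 [156. 130.] [-34.0661   6.7014  50.    ]
stop_face 0.73 [129. 296.] [151.6966 -49.7225  50.    ]
[[ 27.3548 129.2079 220.2222]]
```

View pics/w1.png

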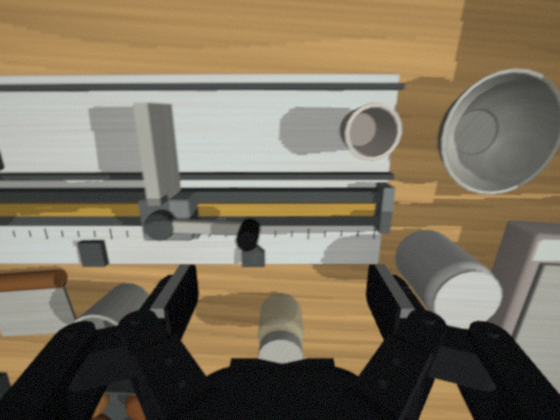

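The wrist view confirms the stop at y≈12 and the knob at about (51,97), and reads the mark at y≈93. The two index clips are clear to tell apart, with the square one at (92,252). Next I'll descend on the knob and grip it.

```bash
python3 -m inch '{"linear":[[-0.0236,-0.0322,0.03],[-0.0236,-0.0322,0.075],[-0.0236,-0.0322,0.107],[-0.0236,-0.0322,0.107],[-0.0236,-0.0322,0.107],[-0.0236,-0.0322,0.107],[-0.0236,-0.0322,0.107],[-0.0236,-0.0322,0.107]],"roll":[0,0,0,0,0,0,0,0],"fingers":[-1,-1,-1,-1,1,1,1,1]}'
python3 -m inch '{"linear":[[0,0,0],[0,0,0]],"roll":[0,0],"fingers":[1,1]}'
```

```text
time: 3.6
tool_pos: [0.51, 0.1902, 0.1146]
orientation: [[-0.998, -0.065, 0.002], [-0.065, 0.998, 0.002], [-0.002, 0.001, -1.0]]
force: [-0.6, 1.7, 4.3]
grip_width: 0.0179
grasp_force: 58.4
time: 3.85
tool_pos: [0.5101, 0.1902, 0.1145]
orientation: [[-0.998, -0.065, 0.002], [-0.065, 0.998, 0.001], [-0.002, 0.001, -1.0]]
force: [-1.6, 2.8, 6.6]
grip_width: 0.0174
grasp_force: 58.4
```

```bash
python3 -m inch '{"linear":[[-0.0064,-0.0002,0],[-0.0127,-0.001,0],[-0.019,-0.0021,0],[-0.0251,-0.0038,0],[-0.0311,-0.0059,0],[-0.037,-0.0085,0],[-0.0426,-0.0114,0],[-0.048,-0.0148,0]],"roll":[0.075,0.15,0.225,0.3,0.375,0.45,0.525,0.6],"fingers":[1,1,1,1,1,1,1,1]}'
python3 -m inch '{"linear":[[-0.0064,-0.0002,0],[-0.0127,-0.001,0],[-0.019,-0.0021,0],[-0.0251,-0.0038,0],[-0.0311,-0.0059,0],[-0.037,-0.0085,0],[-0.0426,-0.0114,0],[-0.048,-0.0148,0]],"roll":[0.075,0.15,0.225,0.3,0.375,0.45,0.525,0.6],"fingers":[1,1,1,1,1,1,1,1]}'
python3 - <<'E'
from h import *
np.set_printoptions(precision=4,suppress=True)
g=[.4643,.0901,.0653]
print(W2G(g,ctrl.get_state()["tool_pos"]))
c=cam("wrist"); im=ctrl.read_camera("wrist"); cv2.imwrite("pics/w2.png",im)
for n in("wrist","top"):
  c=cam(n)
  if n=="top": ctrl.read_camera(n)
  for q,z in{"pointer":.022,"lever_pivot":.0805,"lever_knob":.0935,"stop_face":.05}.items():
    for r in ctrl.tip_of(q,n)[:1]: print(n,q,round(r["confidence"],2),np.array(r["xy"]).round(),W2G(g,atz(c,r["xy"],z))[0])
E
```

```text
time: 4.85
tool_pos: [0.5587, 0.1774, 0.1144]
orientation: [[-0.859, 0.512, 0.0], [0.512, 0.859, -0.001], [-0.001, -0.0, -1.0]]
force: [-3.7, -1.1, 7.2]
grip_width: 0.0175
grasp_force: 58.8
time: 5.85
tool_pos: [0.5905, 0.1408, 0.1142]
orientation: [[-0.421, 0.907, -0.004], [0.907, 0.421, 0.0], [0.002, -0.004, -1.0]]
force: [-14.6, 3.8, 14.9]
grip_width: 0.0179
grasp_force: 59.7
[[129.2651  42.342  114.1983]]
wrist pointer 0.64 [220. 238.] [88.85  11.839 22.   ]
wrist lever_pivot 0.58 [137. 259.] [50.3522 10.3573 80.5   ]
wrist lever_knob 0.55 [277. 270.] [127.5027  40.1004  93.5   ]
wrist stop_face 0.63 [ 38. 203.] [-30.5358   6.3077  50.    ]
top lever_knob 0.26 [422. 227.] [  36.8067 -357.6258   93.5   ]
top stop_face 0.7 [258. 267.] [-31.9417   2.462   50.    ]
```

View pics/w2.png

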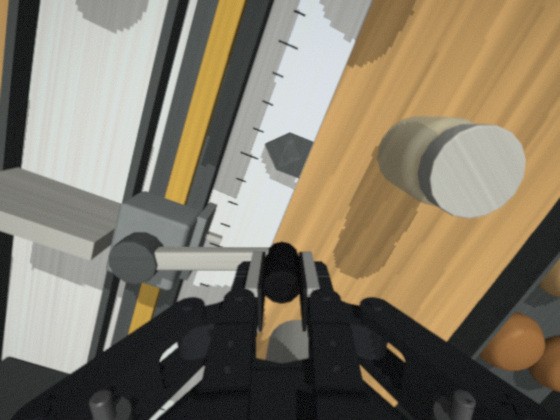

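The lever is at its open stop, with the knob at about (129,42). The gripped knob fixes both the lever angle and the stop position, so I'll ease off the end stop slightly and slide the stop by the knob. That is most of the way now, then a check.

```bash
python3 -m inch '{"linear":[[0.004,0,0],[0.016,0.0045,0],[0.0275,0.009,0],[0.039,0.0135,0],[0.0505,0.018,0],[0.062,0.0225,0],[0.0739,0.0272,0],[0.0739,0.0272,0]],"roll":[-0.05,-0.05,-0.05,-0.05,-0.05,-0.05,-0.05,-0.05],"fingers":[1,1,1,1,1,1,1,1]}'
cat > look.py <<'E'
from h import *
np.set_printoptions(precision=4,suppress=True)
g=[.4643,.0901,.0653]
print(W2G(g,ctrl.get_state()["tool_pos"]))
import sys
for n in sys.argv[1:]:
  c=cam(n); im=ctrl.read_camera(n); cv2.imwrite("pics/cur_%s.png"%n,im)
  for q,z in{"pointer":.022,"mark_tip":.017,"lever_pivot":.0805,"lever_knob":.0935,"stop_face":.05}.items():
    for r in ctrl.tip_of(q,n)[:1]: print(n,q,round(r["confidence"],2),np.array(r["xy"]).round(1),W2G(g,atz(c,r["xy"],z))[0])
E
python3 look.py wrist scene; cp pics/cur_wrist.png pics/w3.png
```

```text
time: 7.35
tool_pos: [0.5843, 0.2193, 0.1142]
orientation: [[-0.468, 0.884, -0.003], [0.884, 0.468, -0.001], [0.0, -0.003, -1.0]]
force: [-7.3, -0.3, 10.4]
grip_width: 0.0177
grasp_force: 59.4
[[128.2017 121.0942 114.2347]]
wrist pointer 0.58 [216.3 238.2] [87.0589 86.9121 22.    ]
wrist mark_tip 0.8 [232.5 234.1] [97.5018 93.1118 17.    ]
wrist lever_pivot 0.94 [134.3 253.1] [48.9659 87.8554 80.5   ]
wrist lever_knob 0.63 [281.5 270.5] [129.0201 119.6663  93.5   ]
wrist stop_face 0.97 [ 35.7 196. ] [-31.2352  80.4179  50.    ]
scene pointer 0.75 [267.8 169.3] [-58.2219 110.5106  22.    ]
scene lever_pivot 0.51 [296.6 174.8] [56.4791 87.5034 80.5   ]
scene stop_face 0.88 [267.  171.9] [-35.9943  75.9269  50.    ]
```

View pics/w3.png

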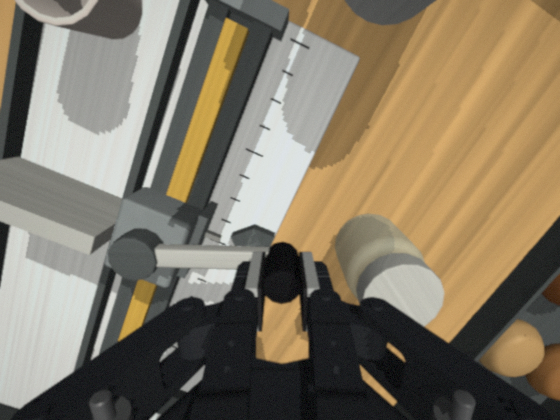

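The pointer reads about 87 and the mark 93.1. I'll move 6 mm more and recheck.

```bash
python3 -m inch '{"linear":[[0.003,0.0013,0],[0.0055,0.0025,0],[0.0055,0.0025,0],[0.0055,0.0025,0]],"roll":[0,0,0,0],"fingers":[1,1,1,1]}'
python3 look.py wrist; python3 look.py wrist
```

```text
time: 8.45
tool_pos: [0.5841, 0.2241, 0.1142]
orientation: [[-0.467, 0.884, -0.003], [0.884, 0.467, -0.002], [-0.001, -0.004, -1.0]]
force: [-7.8, -4.3, 11.3]
grip_width: 0.0179
grasp_force: 59.5
[[128.3111 125.8909 114.2264]]
wrist pointer 0.55 [216.4 237.4] [86.9589 92.3058 22.    ]
wrist mark_tip 0.76 [230.8 240.2] [98.2439 92.2491 17.    ]
wrist lever_pivot 0.97 [135.3 252.5] [49.4645 93.2763 80.5   ]
wrist lever_knob 0.85 [280.6 270.9] [128.7771 124.018   93.5   ]
[[128.3114 125.897  114.2332]]
wrist pointer 0.92 [219.5 237.2] [89.1357 93.4782 22.    ]
wrist mark_tip 0.96 [230.6 236.8] [97.0264 94.9896 17.    ]
wrist lever_pivot 0.72 [134.6 253.3] [49.2258 92.6028 80.5   ]
wrist lever_knob 0.7 [280.2 269.5] [128.23   124.7197  93.5   ]
wrist stop_face 0.94 [ 35.9 194. ] [-31.3172  86.6948  50.    ]
```

```bash
python3 -m inch '{"linear":[[0.0059,-0.0002,0],[0.0119,-0.0008,0],[0.0177,-0.0019,0],[0.0235,-0.0033,0],[0.0291,-0.0052,0],[0.0347,-0.0073,0],[0.04,-0.0101,0],[0.0444,-0.0125,0]],"roll":[-0.07,-0.14,-0.21,-0.28,-0.35,-0.42,-0.49,-0.55],"fingers":[1,1,1,1,1,1,1,1]}'
python3 look.py wrist
```

```text
time: 10.05
tool_pos: [0.5536, 0.2576, 0.1143]
orientation: [[-0.861, 0.508, 0.0], [0.508, 0.861, -0.002], [-0.001, -0.001, -1.0]]
force: [-2.5, -4.5, 8.0]
grip_width: 0.0178
grasp_force: 59.1
[[ 99.9922 161.3038 114.3431]]
wrist pointer 0.55 [230.2  19.1] [-30.481  211.1911  22.    ]
wrist mark_tip 0.62 [215.4 260.1] [99.5346 95.2782 17.    ]
wrist lever_pivot 0.59 [133.5 249.4] [48.061  92.6518 80.5   ]
wrist lever_knob 0.7 [280.2 269.1] [100.5894 160.2106  93.5   ]
wrist stop_face 0.71 [ 61.7 134.4] [-31.7734  87.4588  50.    ]
```

```bash
python3 -m inch '{"linear":[[0.0064,-0.0002,0],[0.0127,-0.001,0],[0.019,-0.0021,0],[0.0251,-0.0038,0],[0.0311,-0.0059,0],[0.037,-0.0085,0],[0.0426,-0.0114,0],[0.0484,-0.0148,0]],"roll":[-0.075,-0.15,-0.225,-0.3,-0.375,-0.45,-0.525,-0.6],"fingers":[1,1,1,1,1,1,1,1]}'
python3 -m inch '{"linear":[[0.0015,0,0],[0.003,0,0],[0.003,0,0]],"roll":[-0.015,-0.03,-0.03],"fingers":[1,1,1]}'
python3 look.py wrist
```

```text
time: 11.35
tool_pos: [0.5052, 0.2706, 0.1145]
orientation: [[-0.998, -0.067, 0.003], [-0.067, 0.998, 0.0], [-0.003, 0.0, -1.0]]
force: [2.3, -0.0, 4.0]
grip_width: 0.0176
grasp_force: 58.8
time: 11.72
tool_pos: [0.5023, 0.2704, 0.1144]
orientation: [[-0.996, -0.095, 0.002], [-0.095, 0.996, 0.0], [-0.002, 0.0, -1.0]]
force: [1.3, -0.2, 7.1]
grip_width: 0.0174
grasp_force: 59.1
[[ 49.6833 177.486  114.4448]]
wrist mark_tip 0.58 [179.8 265.1] [94.1291 93.7544 17.    ]
wrist lever_pivot 0.56 [132.4 252.2] [50.0666 90.4054 80.5   ]
wrist lever_knob 0.74 [283.7 269.4] [ 51.2301 178.7194  93.5   ]
wrist stop_face 0.55 [132.3 105.2] [-31.3988  86.26    50.    ]
```

```bash
python3 -m inch '{"linear":[[0.0015,0,0],[0.003,0,0],[0.003,0,0]],"roll":[0,0,0],"fingers":[1,1,1]}'
```

```text
time: 12.4
tool_pos: [0.5009, 0.2703, 0.1146]
orientation: [[-0.995, -0.095, 0.006], [-0.095, 0.995, 0.001], [-0.006, 0.001, -1.0]]
force: [8.6, 1.1, 1.7]
grip_width: 0.0177
grasp_force: 58.6
```

Lever is firm against its closed stop (8.6 N). Next I'll release, lift and check the pointer against the mark.

```bash
python3 -m inch '{"linear":[[-0.0015,0,0],[-0.0015,0,0],[-0.0015,0,0],[-0.0015,0,0],[-0.0015,0,-0.04],[0,-0.02,-0.08],[0,-0.04,-0.09],[0,-0.05,-0.09]],"roll":[0,0,0,0,0,0.03,0.03,0.03],"fingers":[-1,-1,-1,-1,-1,-1,-1,-1]}'
python3 -m inch '{"linear":[[0,0,0]],"roll":[0],"fingers":[-1]}'
python3 look.py wrist top; python3 look.py wrist|grep -E "poi|mark|piv"
python3 - <<'E'
import cv2
im=cv2.imread("pics/cur_wrist.png"); cv2.imwrite("pics/w4.png",cv2.resize(im[120:300,130:400],None,fx=2.9,fy=2.9,interpolation=2))
E
```

```text
time: 13.4
tool_pos: [0.5032, 0.2193, 0.2035]
orientation: [[-0.998, -0.065, 0.001], [-0.065, 0.998, 0.0], [-0.001, 0.0, -1.0]]
force: [0.6, -0.4, -0.7]
grip_width: 0.0857
grasp_force: 0.0
time: 13.52
tool_pos: [0.502, 0.2193, 0.2014]
orientation: [[-0.998, -0.064, -0.003], [-0.064, 0.998, -0.001], [0.003, -0.0, -1.0]]
force: [-0.0, -0.0, 0.2]
grip_width: 0.0854
grasp_force: 0.0
[[ 46.1012 126.4789 201.4495]]
wrist pointer 0.54 [487.8 115.5] [-31.0991 328.8922  22.    ]
wrist mark_tip 0.92 [253.2 235.4] [98.0235 94.4358 17.    ]
wrist lever_pivot 0.74 [240.2 213.6] [50.0184 90.4786 80.5   ]
wrist lever_knob 0.81 [344.4 219.2] [ 50.5707 178.5784  93.5   ]
wrist stop_face 0.89 [234.5 116.3] [-30.5165  84.9628  50.    ]
top pointer 0.92 [218.6 216. ] [91.0455 92.5042 22.    ]
top mark_tip 0.67 [217.7 212.7] [99.8636 95.3191 17.    ]
top lever_pivot 0.48 [215.5 230.3] [49.9487 90.4053 80.5   ]
top stop_face 0.65 [220.1 267.9] [-30.4305  86.2524  50.    ]
wrist mark_tip 0.77 [253.8 231. ] [95.0353 96.2967 17.    ]
wrist lever_pivot 0.63 [240.3 212.3] [50.8157 91.4679 80.5   ]
```

View pics/w4.png

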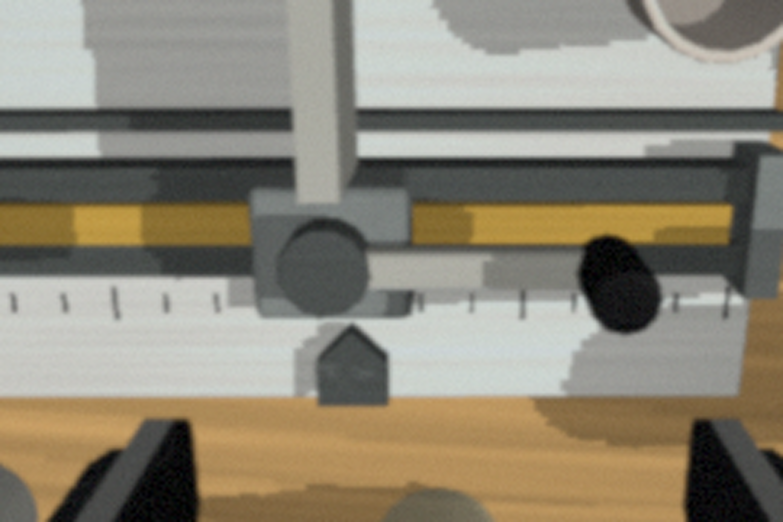

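The crop shows the pointer hidden under the block. The clip tip is at crop (352,326), and the pivot cap at (323,265) looks a couple of mm short. I'll put the camera straight over the pointer for a clean comparison.

```bash
python3 -c "
from h import *
print(np.array(ctrl.camera_params('wrist')['mount']).round(3), W2G([.4643,.0901,.0653],cam('wrist')[2][:3,3]))"
```

```text
[[ 0.    -0.949 -0.314  0.08 ]
 [ 1.    -0.     0.001  0.   ]
 [-0.001 -0.314  0.949 -0.121]
 [ 0.     0.     0.     1.   ]] [[-33.12115239 127.42464384 323.91806425]]
```

```bash
python3 -m inch '{"linear":[[-0.035,-0.0335,0],[-0.07,-0.0335,0.01],[-0.104,-0.0335,0.03],[-0.104,-0.0335,0.056],[-0.104,-0.0335,0.056],[-0.104,-0.0335,0.056]],"roll":[0,0,0,0,0,0],"fingers":[-1,-1,-1,-1,-1,-1]}'
python3 look.py wrist; python3 look.py wrist|grep -E "poi|mark|piv"
python3 - <<'E'
import cv2
im=cv2.imread("pics/cur_wrist.png"); cv2.imwrite("pics/w5.png",cv2.resize(im[60:260,180:380],None,fx=3,fy=3,interpolation=2))
E
```

```text
time: 15.18
tool_pos: [0.609, 0.1938, 0.1481]
orientation: [[-0.998, -0.065, 0.001], [-0.065, 0.998, 0.0], [-0.001, 0.0, -1.0]]
force: [-0.5, -0.7, 0.5]
grip_width: 0.0853
grasp_force: 0.0
[[151.1766  94.0283 148.1286]]
wrist pointer 0.7 [430.3  72.4] [ 42.1602 208.7411  22.    ]
wrist mark_tip 0.65 [277.6 143. ] [96.3041 90.7773 17.    ]
wrist lever_pivot 0.61 [275.8  73.4] [49.7807 90.7136 80.5   ]
wrist lever_knob 0.6 [433.   71.2] [ 49.8869 176.8795  93.5   ]
wrist pointer 0.59 [279.5 134.3] [89.1964 92.457  22.    ]
wrist mark_tip 0.67 [279.8 141.3] [95.2866 92.6635 17.    ]
```

View pics/w5.png

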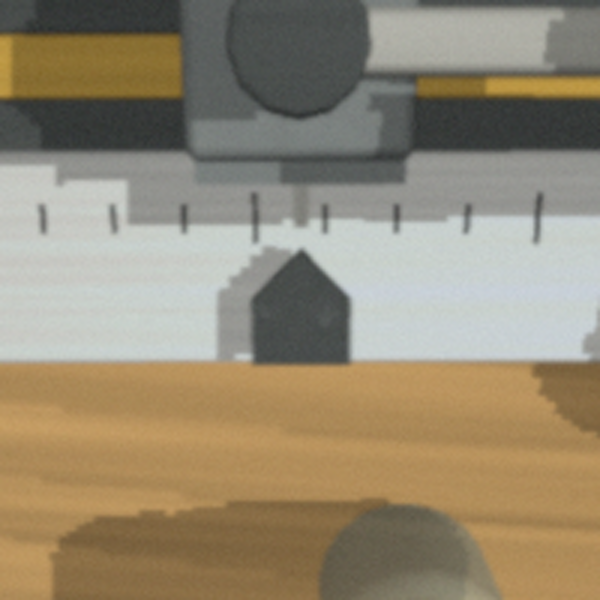

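The pointer is at crop column 301 and the clip tip at 302 (about 7 px/mm), so they are aligned within 0.3 mm. The block is square and the lever lies along the rail. Next I'll go behind the tin, jaws half-closed across the channel to give a wide pusher.

```bash
python3 -m inch '{"linear":[[0.01,-0.03,-0.03],[0.03,-0.08,-0.052],[0.055,-0.135,-0.052],[0.08,-0.19,-0.052],[0.105,-0.245,-0.052],[0.13,-0.3,-0.052],[0.155,-0.35,-0.052],[0.182,-0.394,-0.052]],"roll":[0.1,0.25,0.4,0.55,0.7,0.85,1.0,1.15],"fingers":[-1,-1,0,0,0,0,0,0]}'
python3 -m inch '{"linear":[[0,0,0],[0,0,0],[0,0,0],[0,0,0]],"roll":[0.15,0.3,0.42,0.42],"fingers":[0,0,0,0]}'
sed -i 's/{"pointer".*}/{"pointer":.022,"mark_tip":.017,"lever_knob":.0935,"stop_face":.05,"tin_front":.05,"tin_center":.0495,"tin":.012}/' look.py
python3 look.py wrist scene; cp pics/cur_wrist.png pics/w6.png
```

```text
time: 16.77
tool_pos: [0.4521, -0.2132, 0.1996]
orientation: [[-0.462, 0.887, 0.001], [0.887, 0.462, -0.001], [-0.001, 0.0, -1.0]]
force: [-0.2, -0.4, 0.4]
grip_width: 0.0427
grasp_force: 0.0
time: 17.27
tool_pos: [0.4529, -0.2114, 0.1993]
orientation: [[-0.067, 0.998, 0.0], [0.998, 0.067, -0.0], [-0.0, 0.0, -1.0]]
force: [0.3, -0.8, 0.1]
grip_width: 0.0431
grasp_force: 0.0
[[ -31.0579 -300.1587  199.3291]]
wrist tin 0.62 [283.9 119.1] [ -28.6611 -226.4944   12.    ]
scene pointer 0.98 [307.5 196.2] [97.2641 85.1745 22.    ]
scene mark_tip 0.65 [307.1 193.6] [88.4369 97.3993 17.    ]
scene lever_knob 0.65 [310.8 152.8] [ 46.5734 175.0936  93.5   ]
scene stop_face 0.76 [270.  167.5] [-39.7655  95.9896  50.    ]
scene tin_front 0.83 [208.4 229.7] [ -32.2023 -186.2051   50.    ]
scene tin_center 0.75 [200.6 241.4] [ -23.5445 -226.5667   49.5   ]
scene tin 0.73 [200.4 250. ] [ -28.4182 -227.7861   12.    ]
```

View pics/w6.png

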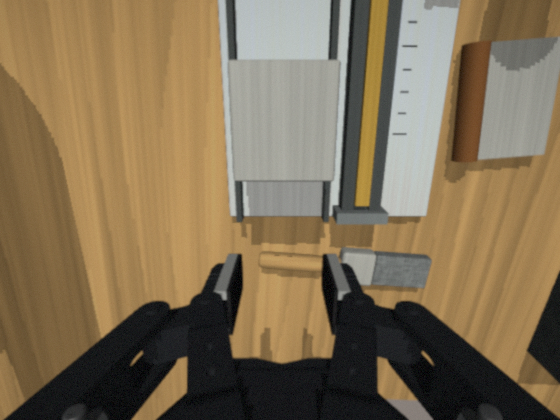

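The tin stands square in the channel with its back edge at row 181, so centre y≈-226. The brush (row 262) is clear of the descent.

```bash
python3 -m inch '{"linear":[[0,0,0.05],[0,0,0.1],[0,0,0.129],[0,0,0.129],[0.01,0,0.129],[0.02,0,0.129],[0.035,0,0.129],[0.055,0,0.129]],"roll":[0,0,0,0,0,0,0,0],"fingers":[0,0,0,0,0,0,0,0]}'
python3 -m inch '{"linear":[[0.02,0,0],[0.04,0,0],[0.06,0,0],[0.08,0,0],[0.1,0,0],[0.12,0,0],[0.14,0,0],[0.16,0,0]],"roll":[0,0,0,0,0,0,0,0],"fingers":[0,0,0,0,0,0,0,0]}'
python3 -m inch '{"linear":[[0.015,0,0],[0.027,0,0],[0.036,0,0],[0.042,0,0],[0.046,0,0],[0.05,0,0],[0.05,0,0]],"roll":[0,0,0,0,0,0,0],"fingers":[0,0,0,0,0,0,0]}'
python3 look.py wrist
```

```text
time: 19.08
tool_pos: [0.4504, -0.1563, 0.0718]
orientation: [[-0.066, 0.998, 0.003], [0.998, 0.066, -0.002], [-0.002, 0.003, -1.0]]
force: [0.6, -3.9, 1.8]
grip_width: 0.0425
grasp_force: 1.9
time: 20.08
tool_pos: [0.4382, 0.0046, 0.0704]
orientation: [[-0.067, 0.998, -0.0], [0.998, 0.067, -0.0], [-0.0, -0.0, -1.0]]
force: [0.0, -3.6, 2.7]
grip_width: 0.0423
grasp_force: 1.9
time: 20.95
tool_pos: [0.4352, 0.0534, 0.0701]
orientation: [[-0.066, 0.998, -0.001], [0.998, 0.066, 0.001], [0.001, -0.0, -1.0]]
force: [1.3, 0.6, 0.7]
grip_width: 0.0428
grasp_force: 0.1
[[-31.3998 -34.6838  70.0723]]
wrist stop_face 0.72 [281.6   9.3] [-31.1985  86.379   50.    ]
wrist tin 0.89 [280.6 151.7] [-31.8146  23.0855  12.    ]
```

```bash
python3 -m inch '{"linear":[[0.003,0,0],[0.006,0,0],[0.009,0,0],[0.011,0,0],[0.013,0,0],[0.015,0,0],[0.015,0,0]],"roll":[0,0,0,0,0,0,0],"fingers":[0,0,0,0,0,0,0]}'
python3 -m inch '{"linear":[[0.001,0,0],[0.002,0,0],[0.003,0,0],[0.004,0,0],[0.004,0,0]],"roll":[0,0,0,0,0],"fingers":[0,0,0,0,0]}'
```

```text
time: 22.22
tool_pos: [0.4344, 0.0683, 0.0703]
orientation: [[-0.066, 0.998, -0.0], [0.998, 0.066, 0.0], [0.0, -0.0, -1.0]]
force: [0.6, -0.7, -0.6]
grip_width: 0.0424
grasp_force: 0.3
time: 22.85
tool_pos: [0.4342, 0.0721, 0.0703]
orientation: [[-0.066, 0.998, 0.0], [0.998, 0.066, 0.0], [0.0, 0.0, -1.0]]
force: [-0.6, -2.2, -0.5]
grip_width: 0.0426
grasp_force: 0.9
```

```bash
python3 look.py wrist | grep -E "stop|tin|\[\["; python3 -m inch '{"linear":[[0.001,0,0],[0.002,0,0],[0.003,0,0],[0.003,0,0]],"roll":[0,0,0,0],"fingers":[0,0,0,0]}'
python3 -m inch '{"linear":[[0.001,0,0],[0.002,0,0],[0.002,0,0]],"roll":[0,0,0],"fingers":[0,0,0]}'
```

```text
[[-31.2044 -15.9656  70.2668]]
wrist stop_face 0.75 [280.7  57.2] [-31.4066  87.1129  50.    ]
wrist tin 0.61 [281.6 150.7] [-31.0055  42.3421  12.    ]
time: 23.75
tool_pos: [0.4341, 0.0737, 0.0703]
orientation: [[-0.066, 0.998, 0.0], [0.998, 0.066, -0.003], [-0.003, -0.0, -1.0]]
force: [0.6, -10.2, 0.4]
grip_width: 0.0427
grasp_force: 4.8
time: 24.12
tool_pos: [0.4342, 0.0739, 0.0704]
orientation: [[-0.067, 0.998, 0.0], [0.998, 0.067, -0.006], [-0.006, -0.0, -1.0]]
force: [-0.1, -19.1, 0.6]
grip_width: 0.0426
grasp_force: 9.6
```

The tin is firmly against the stop. Now I'll back off, raise and check.

```bash
python3 -m inch '{"linear":[[-0.004,0,0],[-0.01,0,0],[-0.03,0,0],[-0.05,0,-0.03],[-0.06,0,-0.08],[-0.06,0,-0.13],[-0.06,0,-0.16],[-0.06,0,-0.16]],"roll":[0,0,0,0,0,0,0,0],"fingers":[0,0,0,0,0,0,0,0]}'
python3 look.py wrist top scene
python3 - <<'E'
import cv2
a=cv2.imread("pics/cur_wrist.png");b=cv2.imread("pics/cur_scene.png")[110:270,180:393]
cv2.imwrite("pics/f1.png",cv2.hconcat([cv2.resize(a[:300,140:440],(400,400)),cv2.resize(b,(400,300)).copy() if 0 else cv2.copyMakeBorder(cv2.resize(b,(400,300)),0,100,0,0,0)]))
E
```

```text
time: 25.12
tool_pos: [0.4396, 0.0171, 0.2333]
orientation: [[-0.066, 0.998, 0.006], [0.998, 0.066, -0.0], [-0.001, 0.006, -1.0]]
force: [-0.5, -0.5, -0.4]
grip_width: 0.0426
grasp_force: 0.0
[[-29.3862 -71.227  233.3138]]
wrist pointer 0.84 [398.7  22.7] [88.0646 93.8415 22.    ]
wrist mark_tip 0.63 [406.2  23.8] [97.5614 94.2045 17.    ]
wrist tin_front 0.68 [278.7  22.5] [-30.8308  86.2828  50.    ]
top pointer 0.58 [217.3 215.9] [91.407  95.5437 22.    ]
top mark_tip 0.61 [220.8 213.6] [97.4116 88.0409 17.    ]
top lever_knob 0.56 [174.6 231.7] [ 48.7882 175.7887  93.5   ]
top stop_face 0.55 [175.2 228.4] [ 61.961 186.334  50.   ]
top tin 0.64 [241.1 264.9] [-24.2711  43.4527  12.    ]
scene pointer 0.8 [304.2 195. ] [87.1579 83.7532 22.    ]
scene mark_tip 0.53 [309.6 197.1] [101.608   89.8577  17.    ]
scene lever_knob 0.61 [311.1 150.9] [ 42.8669 182.5737  93.5   ]
scene stop_face 0.95 [270.1 170.1] [-33.1442  87.208   50.    ]
scene tin_front 0.6 [271.2 169.8] [-31.3005  90.0681  50.    ]
scene tin_center 0.66 [265.  182.3] [-16.0206  38.5877  49.5   ]
scene tin 0.98 [260.5 188.3] [-34.8845  41.9107  12.    ]
```

View pics/f1.png

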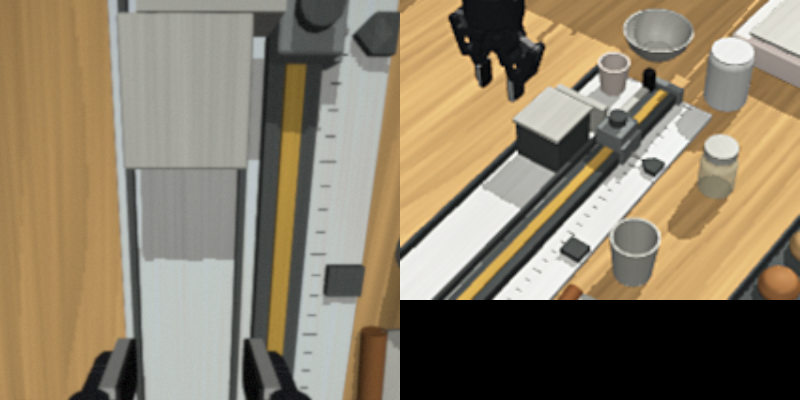

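The tin is flush against the stop plate, square in the channel. The pointer is opposite the clip (93.8 against 94.2), and the jar, cup and pot are untouched. The gripper is clear, so I'll hand it in.

```bash
python3 -c "
from workcell import ctrl
print(ctrl.job_done())"
```

```text
the job is handed in; nothing more can be done
None
```

The job is handed in: the stop is locked with its pointer opposite the pointed clip (aligned within about 0.3 mm when checked up close), the loaf tin rests flat against it, and nothing else was touched; it took about 25 s of the 70 s.

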